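# Offer the red candle up to the brass candlestick

### The job

We are dressing the shop counter and I want to see how the red candle looks on the brass candlestick before fixing it in: pull the red candle up out of its wooden holder, carry it over the row of mugs on the white step, and finish still holding it in the gripper, upright and still, centred over the mouth of the brass candlestick with its foot hovering about a centimetre above the rim and not touching it. Keep holding it there, do not set it down or let go, and leave everything else standing where it is.

Things in the scene. Friction and masses are not known exactly. Their poses are not given: they have to be found in the camera images.
- red_candle: Red battery-lit candle: straight round rigid rod, 22 mm diameter, 158 mm long, plus a yellow flame-shaped tip 17 mm tall; 50 to 100 g. Origin: centre of its flat foot; z runs up along it. It stands upright and loose in red_holder, its foot 8 mm above the table, so its upper 81 mm (plus tip) stands clear of the rim.
- red_holder: Turned wooden cup that holds the red candle: plain upright cylinder, 62 mm outside diameter, 85 mm tall, 29 mm bore with its floor 8 mm above the table; loose, 0.6 kg. Origin: centre of its underside; z up.
- white_candle: White candle of the same shape and size as the red one, standing the same way in white_holder. Not to be disturbed. Origin: centre of its foot; z up.
- white_holder: Wooden cup identical to red_holder, holding the white candle. The two holders stand on the robot's left (+y) side, one nearer and one farther, in either order, their axes at least 100 mm apart. Origin: centre of its underside.
- step: Low white display step, a fixed slab 380 mm (its x) by 130 mm (its y) by 40 mm tall, standing on the table between the candle holders (left) and the candlesticks (right), its long side leading roughly away from the robot. Carries the row of three mugs. Origin: centre of its underside; z up.
- mug0: White mug on the step, nearest the robot: 78 mm diameter, 85 mm tall (rim 125 mm above the table), with a handle at its own +y side; loose, 0.3 kg. Origin: centre of its underside.
- mug1: Blue mug, the middle one of the row on the step, same size. Origin: centre of its underside.
- mug2: Grey mug on the step, farthest from the robot, same size. Origin: centre of its underside.
- brass_stick: The brass candlestick (yellow metal): round foot 90 mm in diameter, slim stem, and a round socket 36 mm outside diameter on top; 85 mm tall in all; loose, 0.6 kg. Origin: centre of its underside; z up.
- brass_stick_mouth (a point): Centre of the mouth of the brass candlestick's socket, level with the socket's rim, 85 mm above the table; the socket's hole is 26 mm in diameter and 21 mm deep. z up.
- black_stick: Black candlestick of the same shape and size as the brass one; not the target. The two candlesticks stand on the robot's right (-y) side, one nearer and one farther, in either order. Origin: centre of its underside.
There are look-alikes about, which are no part of the job. What is shaped like the black_stick but purple is not meant.

How it is judged:
On the way, in this order (a step that is already met when the one before it is completed fails the run):
1. the red candle is in the gripper with its foot clear above its holder's rim (contact force between the fingers and red_candle above 0.5 N and z of red_candle in the frame of red_holder above 0.088 m), for 0.1 s.
2. the held candle passes over the mug row: its foot is above the white step, higher than the mugs' rims (contact force between the fingers and red_candle above 0.5 N and z of red_candle in the frame of step above 0.125 m and y of red_candle in the frame of step between -0.065 and 0.065 m and x of red_candle in the frame of step between -0.19 and 0.19 m), for 0.02 s.
At the end, for the whole second after the job is handed in: Red candle held by the fingers, upright within 0.1 rad, slower than 20 mm/s, its foot within 8 mm sideways of the socket centre and 3 to 20 mm above the rim, touching neither candlestick; brass candlestick upright; all other loose things within 20 mm of their starts (contact force between the fingers and red_candle above 0.5 N and horizontal distance between red_candle and brass_stick_mouth below 0.008 m and z of red_candle in the frame of brass_stick_mouth between 0.003 and 0.02 m and angle between red_candle's own z axis and vertical below 0.1 rad and contact force between each of red_candle, the fingers and brass_stick below 0.05 N and contact force between red_candle and black_stick below 0.05 N and linear speed of red_candle below 0.02 m/s and angle between brass_stick's own z axis and vertical below 0.05 rad and distance of each of white_candle, white_holder, red_holder, brass_stick, black_stick, mug0, mug1, mug2 from where it was at the start of the episode below 0.02 m); the arm keeps its last pose, push and grip.
It fails at once if the white candle or a holder is knocked over or shifted by more than 20 mm (distance of any of white_candle, white_holder, red_holder from where it was at the start of the episode above 0.02 m or angle between any of white_candle, white_holder, red_holder's own z axis and vertical above 0.35 rad).
It fails at once if a candlestick is knocked over or shifted by more than 20 mm (distance of any of brass_stick, black_stick from where it was at the start of the episode above 0.02 m or angle between any of brass_stick, black_stick's own z axis and vertical above 0.35 rad).
It fails at once if a mug is knocked over or shifted by more than 20 mm (distance of any of mug0, mug1, mug2 from where it was at the start of the episode above 0.02 m or angle between any of mug0, mug1, mug2's own z axis and vertical above 0.35 rad).
It also fails if it takes over 40 s, if anything falls off the work surface, if the arm or the gripper's body presses on something with over 40 N, if the wrist force passes 120 N, or if a joint passes its speed limit or range.

### The arm

A 7-joint arm with a two-finger parallel gripper is mounted at the origin on the work surface. World frame = base frame: x ahead of the robot, y to its left, z up, the work surface at z = 0. Lengths are in m, angles in rad, forces in N, time in s.
With the tool pointing down it reaches from about 0.425 to 0.925 m from the base axis. Payload 6.8 kg.
Tool frame: the origin (TCP) lies midway between the tips of the shut fingers; the grasp point (between the pads) lies 19 mm behind it (r.grip_depth is the distance from the TCP to the grasp point, in m); z points along the fingers, y is the line along which they close (so a half turn about z gives the same grasp; the last joint's range is limited). The gripper opens to 85 mm and grips with 20 to 120 N. Pads are 22 mm wide; open, the fingers measure 114 mm over their backs; the gripper's body (76 mm by 85 mm) begins 54 mm behind the grasp point. The pads swing forward as they close: fully open they stand 13 mm farther back than shut.
Start: joints at [1.2, 0.477, 0.022, 1.555, -0.011, 1.109, -0.083], TCP at [0.175, -0.652, 0.231] pointing down, gripper open.
Joint ranges: [-2.96, 2.96], [-0.34, 2.1], [-1.41, 1.46], [0.24, 2.44], [-1.37, 4.51], [0.17, 1.92], [-2.96, 2.96]. Speed limits (rad/s): [2.39, 2.39, 3.14, 3.14, 3.14, 3.14, 3.14].

### API

Orientations are given as a rotation vector (axis times angle).
In Python, from bench import telemetry, grab_frame, calibration, order, silhouettes, r gives the robot as it stands.
- The arm moves only by the tool apply_moves, never from a script. Its argument "moves" is a list of rows, each a list of 7 numbers: the turn, a rotation vector about the tool's x, y, z scaled (see below), then the shift along the tool's x, y, z scaled (see below), then the opening, from -1 (shut) to 1 (fully open). A call has exactly 8 rows; each row shifts and turns the commanded pose from where the row before left it, along the tool's axes as they then stand; what a row does not reach is not made up. The controller multiplies each number of a shift by 1000 mm and each number of a turn by 6 degrees. A row lasts 1/12 s, in which the tool goes at most 41.7 mm and 7.16 degrees, less where a joint would pass 70% of its speed; a pose out of reach is approached as far as the arm can. A call with a number of a shift or a turn outside -1 to 1 is refused whole. A call with a gripper value outside its range is refused whole. The fingers move at their own pace and stop on an object; "grip_force" is the grip in N (left out, the last holds). Time passes only in rows, so rows that do not move let the fingers close, or fill a call up. It gives the time, the measured TCP pose, the force, the opening and the grip force at its end, in the units of the state.
- telemetry.get_obs(): the state, without advancing time (a new reading comes with each control period).
- grab_frame(name): name is "scene" or "top" or "wrist"; returns the picture (480x640x3 uint8, blue, green, red); there is no depth.
- calibration(name): a dict with "fx", "fy", "cx", "cy" (pixels), "world_from_camera" (4x4, takes a point from camera to world coordinates); the wrist camera has in their place "mount" (4x4, takes a point from camera to tool coordinates, whose origin is the TCP and whose axes are the flange's). Camera axes: x right, y down, z forward; pixel columns grow to the right and rows downward; lengths in m; the calibration is good to about 2 mm. The wrist camera is an equidistant fisheye: a pixel r from the principal point sees the ray r / f radians off the axis. A picture is of the moment at which its call begins: read the wrist's pose just before it. calibration takes no time and is no camera call.
- order.hand_in(): hands the job in; it is judged then, once.
Trained networks look in the newest picture that a camera, given by its name, has taken for a name from the list of things; names that differ only in an ending like _2 or _b are one class to them, and where a whole thing is asked for, a point or a joint stands for the part that bears it (a point fixed in the world has none). Each returns a list of dicts, best first, with "p" (0 to 1); they miss things now and then, are a little off and sometimes report something else, mostly with a low value. They report only what shows in the picture. A call takes as long as a camera call. They do not tell look-alikes from the thing itself.
- silhouettes(thing, camera): "mask" (480x640 bool, what is visible of it) and "extent" ([centre column, centre row, width, height] in pixels, round what is visible of it).
The state is a dict: "clock": time; "joints": joint angles; "qvel": joint speeds; "tau": joint torques, N m; "tcp_pos": TCP position; "orientation": TCP orientation; "contact_force": force on the tool from outside, world axes, zero at the start; "moment": the same for the moment, N m; "grip_width": finger opening in m; "gripper_force": force on a finger pad.
Only numpy, scipy, OpenCV 4.12 (cv2) and the standard library are available. Lean on these libraries where they do the work, as an engineer would, in place of code of your own. Each camera call takes 0.05 s, during which the arm holds its last target. There are 200 camera calls.

## Working session

There is one attempt and no reset: what is moved stays moved. The work goes in short steps, Python scripts to look and compute and a tool call to move; the robot and the scene stay as the last step left them, time stands still between calls to the robot, and variables do not carry over. Pictures are saved under pics/ and viewed, at most 10 in all, crops included, and the job is handed in when it is done.

Besides the shell and the picture viewer there is one more tool, called after "Emit:" as name(argument=value, ...), one argument or row to a line, values as JSON. apply_moves: Moves the arm, as the interface text tells. Its arguments: {"type":"object","properties":{"moves":{"type":"array"},"grip_force":{"type":"number"}},"required":["moves"]}

```bash
mkdir -p pics; python3 - <<'E'
from bench import telemetry, grab_frame, calibration, order, silhouettes, r
import cv2,numpy as np
o=telemetry.get_obs(); print({k:np.round(v,4).tolist() for k,v in o.items()})
a=grab_frame("scene");b=grab_frame("top")
cv2.imwrite("pics/scene.png",a);cv2.imwrite("pics/top.png",b)
for n in("scene","top"):print(n,calibration(n))
print(calibration("wrist"))
for c in("scene","top"):
  for t in("red_candle","red_holder","white_candle","brass_stick","black_stick","mug0","mug1","mug2","step"):
    print(c,t,[(round(d["p"],2),np.round(d["extent"]).tolist()) for d in silhouettes(t,c)[:4]])
E
```

```text
{'clock': 0.0, 'joints': [1.1999, 0.4778, 0.0223, 1.5564, -0.0115, 1.1093, -0.0831], 'qvel': [-0.0009, -0.0013, 0.0014, 0.0008, 0.0017, -0.0003, 0.0004], 'tau': [-0.0002, -59.6456, 1.6074, -28.1192, 0.0124, 0.0095, -0.0], 'tcp_pos': [0.1752, -0.6513, 0.2304], 'orientation': [-3.1128, -0.4115, 0.0005], 'contact_force': [1.1171, 1.0791, -0.2988], 'moment': [0.0037, 0.0031, 0.0237], 'gripper_force': 0.0, 'grip_width': 0.0857}
scene {'fx': 531.9585912029626, 'fy': 531.9585912029626, 'cx': 325.18522617184635, 'cy': 241.30273356128254, 'world_from_camera': array([[-0.03877164,  0.80272552, -0.59508697,  1.12938819],
       [ 0.99914501,  0.03969726, -0.0115487 , -0.02638537],
       [ 0.01435289, -0.59502594, -0.80357833,  0.86813652],
       [ 0.        ,  0.        ,  0.        ,  1.        ]])}
top {'fx': 448.12087826198353, 'fy': 448.12087826198353, 'cx': 323.79991475025463, 'cy': 241.0990270772231, 'world_from_camera': array([[-1.74925866e-02, -9.91945271e-01,  1.25453536e-01,
         4.53312204e-01],
       [-9.99845883e-01,  1.75412965e-02, -7.16477762e-04,
        -3.80598008e-02]
[... 1418 characters left out ...]
75, [341.0, 286.0, 75.0, 179.0])]
top red_candle [(0.62, [180.0, 307.0, 28.0, 12.0])]
top red_holder [(0.61, [193.0, 308.0, 35.0, 31.0])]
top white_candle []
top brass_stick [(0.83, [395.0, 225.0, 43.0, 40.0])]
top black_stick [(0.86, [412.0, 302.0, 38.0, 37.0]), (0.78, [481.0, 313.0, 44.0, 38.0])]
top mug0 [(0.95, [302.0, 244.0, 50.0, 44.0]), (0.66, [305.0, 185.0, 47.0, 46.0]), (0.65, [317.0, 301.0, 49.0, 55.0])]
top mug1 [(0.95, [302.0, 244.0, 50.0, 44.0]), (0.66, [305.0, 185.0, 47.0, 46.0]), (0.65, [317.0, 301.0, 49.0, 55.0])]
top mug2 [(0.95, [302.0, 244.0, 50.0, 44.0]), (0.66, [305.0, 185.0, 47.0, 46.0]), (0.65, [317.0, 301.0, 49.0, 55.0])]
top step [(0.89, [314.0, 245.0, 68.0, 174.0])]
```

View both.

View pics/scene.png

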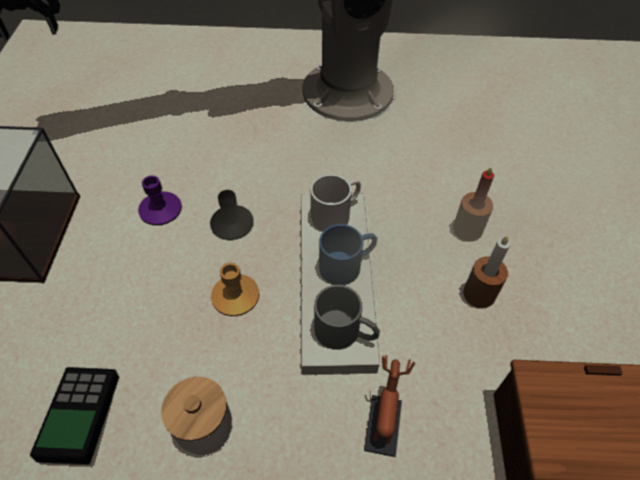

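View pics/top.png

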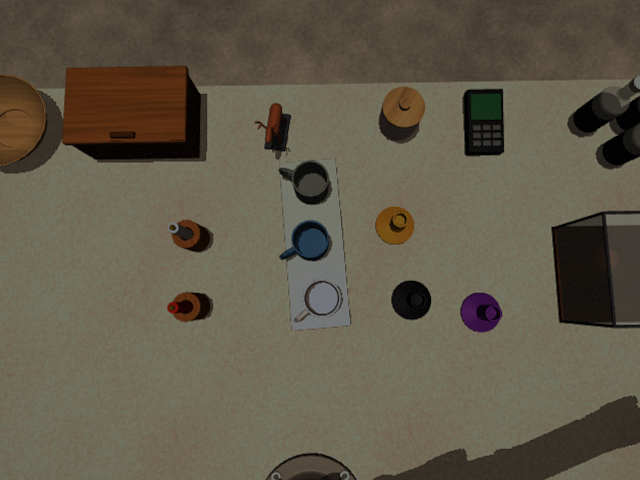

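```bash
cat > h.py <<'E'
from bench import telemetry, grab_frame, calibration, order, silhouettes, r
import cv2,numpy as np
from scipy.spatial.transform import Rotation as R
from scipy.optimize import least_squares
def ray(c,u,v):
    k=calibration(c);T=k["world_from_camera"]
    return T[:3,3],T[:3,:3]@np.array([(u-k["cx"])/k["fx"],(v-k["cy"])/k["fy"],1])
def onz(c,u,v,z):
    p,d=ray(c,u,v);return p+d*(z-p[2])/d[2]
def proj(c,P):
    k=calibration(c);T=k["world_from_camera"];q=(np.asarray(P)-T[:3,3])@T[:3,:3]
    return np.c_[q[:,0]/q[:,2]*k["fx"]+k["cx"],q[:,1]/q[:,2]*k["fy"]+k["cy"]]
def wray(u,v,o):
    k=calibration("wrist");d=np.array([u-k["cx"],v-k["cy"]]);rr=np.hypot(*d);th=rr/k["fx"]
    dc=np.r_[d/max(rr,1e-9)*np.sin(th),np.cos(th)];M=k["mount"];W=R.from_rotvec(o["orientation"]).as_matrix()
    return W@M[:3,3]+o["tcp_pos"],W@M[:3,:3]@dc
def wproj(P,o):
    k=calibration("wrist");M=k["mount"];W=R.from_rotvec(o["orientation"]).as_matrix()
    q=((np.asarray(P)-o["tcp_pos"])@W-M[:3,3])@M[:3,:3]
    rr=np.hypot(q[:,0],q[:,1]);th=np.arctan2(rr,q[:,2]);return k["cx"]+q[:,0]/rr*th*k["fx"],k["cy"]+q[:,1]/rr*th*k["fx"]
E
python3 - <<'E'
from h import *
print("case base",onz("scene",78,195,0),onz("scene",42,278,0))
P=onz("scene",78,195,0);
for h in(.1,.15,.2,.25,.3):print(h,proj("scene",[P+[0,0,h]]))
W=R.from_rotvec(telemetry.get_obs()["orientation"]).as_matrix();print(W.round(3))
for n,s,t in[("red tip",(490,171),(168,307)),("white tip",(505,239),(171,226)),("brass mouth",(231,270),(399,219)),("black mouth",(227,195),(417,297)),("purple",(152,183),(490,313))]:
    p,d=ray("scene",*s);q,e=ray("top",*t);x=np.linalg.lstsq(np.c_[d,-e],q-p,rcond=None)[0]
    print(n,((p+d*x[0]+q+e*x[1])/2).round(3),np.linalg.norm(p+d*x[0]-q-e*x[1]).round(4))
# fit by color: mouth outlines
print("brass",onz("scene",231,270,.085),onz("top",399,219,.085))
for n,u,v in[("mug0",323,297),("mug1",311,238),("mug2",311,178)]:print(n,onz("top",u,v,.125).round(3))
S=[(281,161),(335,158),(350,326),(292,330)];print([onz("top",*s,.04)[:2].round(3) for s in S])
a=cv2.imread("pics/scene.png");b=cv2.imread("pics/top.png")
c1=cv2.resize(a[155:315,200:520],(800,400));c2=cv2.resize(b[190:330,150:430],(800,400))
cv2.imwrite("pics/c.png",cv2.resize(a[150:310,430:530],(500,800)[:2]) if 0 else np.vstack([cv2.resize(np.hstack([a[160:240,440:520],a[255:335,195:275],b[280:330,150:230].repeat(1,0)[:50] if 0 else b[250:330,140:220],b[185:265,360:440]]),(800,200),interpolation=cv2.INTER_CUBIC)]))
E
```

```text
case base [ 0.38889145 -0.57497091  0.        ] [ 0.60065197 -0.57715292  0.        ]
0.1 [[ 60.05337441 161.76195002]]
0.15 [[ 50.02387467 143.18681389]]
0.2 [[ 39.17523417 123.09458802]]
0.25 [[ 27.40282767 101.29150121]]
0.3 [[14.58341983 77.54931546]]
[[ 0.966  0.26   0.   ]
 [ 0.26  -0.966 -0.   ]
 [ 0.     0.    -1.   ]]
red tip [0.441 0.258 0.173] 0.0042
white tip [0.597 0.258 0.175] 0.0006
brass mouth [ 0.619 -0.201  0.083] 0.0008
black mouth [ 0.452 -0.232  0.091] 0.0002
purple [ 0.415 -0.389  0.077] 0.0024
brass [ 0.6202787  -0.20045174  0.085     ] [ 0.61860646 -0.20136013  0.085     ]
mug0 [ 0.455 -0.035  0.125]
mug1 [ 0.575 -0.013  0.125]
mug2 [ 0.702 -0.014  0.125]
[array([0.766, 0.056]), array([ 0.771, -0.068]), array([ 0.391, -0.093]), array([0.385, 0.034])]
```

View pics/c.png

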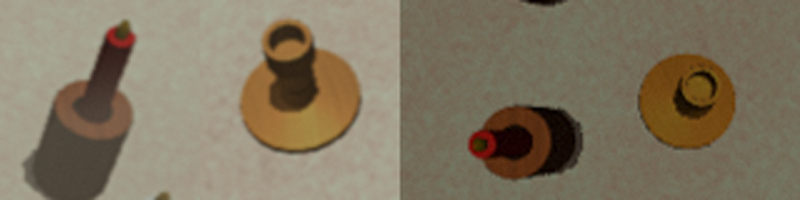

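Red candle candidates in the scene view are the red candle (484,190), white candle (499,255) and reddish figurine (388,410). For the stick they are brass (233,290), black (231,215) and purple (158,200). The crop shows a true red rod with a yellow tip in the holder nearest the robot, and a yellow brass stick that stands farther away than the black one. A glass case about 0.19 m tall stands at y < -0.575, so I'll rise first.

Emit:
apply_moves(
  moves=[
    [0,0,0.83,0,0,-0.016,1],
    [0,0,0.84,0,0,-0.016,1],
    [0,0,0.84,0,0,-0.016,1],
    [0,0,0,0.015,-0.036,0,1],
    [0,0,0,0.015,-0.036,0,1],
    [0,0,0,0.015,-0.036,0,1],
    [0,0,0,0.015,-0.036,0,1],
    [0,0,0,0.015,-0.036,0,1],
  ],
)

```text
clock: 1.67
tcp_pos: [0.2508, -0.4701, 0.2794]
orientation: [3.141, -0.0, 0.0]
contact_force: [0.8, -0.4, 0.8]
grip_width: 0.0855
gripper_force: 0.0
```

Emit:
apply_moves(
  moves=[
    [0,0,0,0.015,-0.036,0,1],
    [0,0,0,0.015,-0.036,0,1],
    [0,0,0,0.015,-0.036,0,1],
    [0,0,0,0.015,-0.036,0,1],
    [0,0,0,0.015,-0.036,0,1],
    [0,0,0,0.015,-0.036,0,1],
    [0,0,0,0.015,-0.036,0,1],
    [0,0,0,0.015,-0.036,0,1],
  ],
)

```text
clock: 2.33
tcp_pos: [0.3707, -0.1821, 0.2797]
orientation: [3.141, -0.0, 0.002]
contact_force: [0.7, 0.1, -0.0]
grip_width: 0.0857
gripper_force: 0.0
```

Emit:
apply_moves(
  moves=[
    [0,0,0,0.02,-0.036,0,1],
    [0,0,0,0.02,-0.036,0,1],
    [0,0,0,0.01,-0.04,0,1],
    [0,0,0,0,-0.04,0,1],
    [0,0,0,0,-0.04,0,1],
    [0,0,0,0,-0.04,0,1],
    [0,0,0,0,-0.04,0,1],
    [0,0,0,0,-0.04,0,1],
  ],
)

```text
clock: 3.0
tcp_pos: [0.4201, 0.13, 0.2798]
orientation: [3.141, -0.001, 0.002]
contact_force: [1.1, -0.0, 0.1]
grip_width: 0.0855
gripper_force: 0.0
```

Emit:
apply_moves(
  moves=[
    [0,0,0,0.005,-0.04,0,1],
    [0,0,0,0.005,-0.04,0,1],
    [0,0,0,0.005,-0.03,0,1],
    [0,0,0,0.005,-0.018,0,1],
    [0,0,0,0,0,0,1],
    [0,0,0,0,0,0,1],
    [0,0,0,0,0,0,1],
    [0,0,0,0,0,0,1],
  ],
)

```text
clock: 3.67
tcp_pos: [0.4406, 0.2547, 0.2792]
orientation: [3.141, -0.003, 0.0]
contact_force: [0.2, 0.1, -0.2]
grip_width: 0.0852
gripper_force: 0.0
```

```bash
python3 - <<'E'
from h import *
o=telemetry.get_obs();a=grab_frame("wrist");print(o["tcp_pos"],o["orientation"])
cv2.imwrite("pics/w1.png",a)
for t in("red_candle","red_holder","white_candle"):
  for d in silhouettes(t,"wrist")[:3]:print(t,round(d["p"],2),np.round(d["extent"],1))
top=np.array([.441,.258,.166]);print("pred",wproj([top,[.441,.258,.085]],o))
E
```

```text
[0.44057625 0.25469752 0.27921455] [ 3.14056141e+00 -3.00392870e-03  2.07975316e-04]
red_candle 0.63 [318.2 220.4  28.   50.8]
red_holder 0.67 [319.9 199.7  65.5  71.5]
white_candle 0.85 [314.6  30.2  30.5  56.1]
pred (array([313.67832289, 314.67522714]), array([234.05191031, 208.4003149 ]))
```

View pics/w1.png

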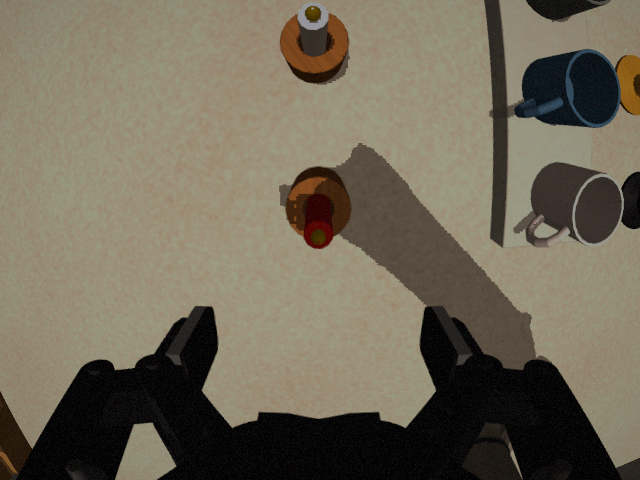

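```bash
python3 - <<'E'
from h import *
o=telemetry.get_obs();a=cv2.imread("pics/w1.png")
h=cv2.cvtColor(a,cv2.COLOR_BGR2HSV)
m=((h[...,0]<5)|(h[...,0]>172))&(h[...,1]>190);m[:160]=0;m[270:]=0
ys,xs=np.where(m);print(len(xs),xs.min(),xs.max(),ys.min(),ys.max())
bright=m&(a[...,2]>110);yb,xb=np.where(bright);print("bright",xb.min(),xb.max(),yb.min(),yb.max())
for u,v in[((xb.min()+xb.max())/2,235),((xb.min()+xb.max())/2,234)]:
  p,d=wray(u,v,o);print((p+d*(.166-p[2])/d[2]).round(4))
for x in(.43,.435,.44,.445):print(x,[np.round(q,1).tolist() for q in wproj([[x-.011,.2547,.166],[x,.2547,.166],[x+.011,.2547,.166],[x-.031,.2547,.085],[x+.031,.2547,.085],[x,.2547,.183]],o)[1:]])
cv2.imwrite("pics/w1c.png",cv2.resize(a[155:260,270:370],(600,630)[:2],interpolation=cv2.INTER_CUBIC)[:600])
E
```

```text
1047 299 638 173 247Traceback (most recent call last):
  File "<stdin>", line 6, in <module>
    return umr_minimum(a, axis, None, out, keepdims, initial, where)
ValueError: zero-size array to reduction operation minimum which has no identity
```

```bash
python3 - <<'E'
from h import *
o=telemetry.get_obs();a=cv2.imread("pics/w1.png")
for x in(.43,.435,.44,.445):print(x,[np.round(q,1).tolist() for q in wproj([[x-.011,.2547,.166],[x,.2547,.166],[x+.011,.2547,.166],[x-.031,.2547,.085],[x+.031,.2547,.085],[x,.2547,.183]],o)])
cv2.imwrite("pics/w1c.png",cv2.resize(a[160:260,270:370],(600,600),interpolation=cv2.INTER_CUBIC))
E
```

```text
0.43 [[319.2, 319.1, 319.1, 319.0, 318.9, 319.2], [262.6, 248.5, 234.0, 251.1, 187.2, 256.7]]
0.435 [[319.2, 319.1, 319.1, 319.0, 318.9, 319.2], [256.2, 242.0, 227.3, 246.2, 181.8, 249.8]]
0.44 [[319.1, 319.1, 319.1, 319.0, 318.9, 319.2], [249.8, 235.4, 220.6, 241.2, 176.4, 242.8]]
0.445 [[319.1, 319.1, 319.1, 319.0, 318.9, 319.2], [243.3, 228.7, 213.7, 236.2, 171.0, 235.8]]
```

View pics/w1c.png

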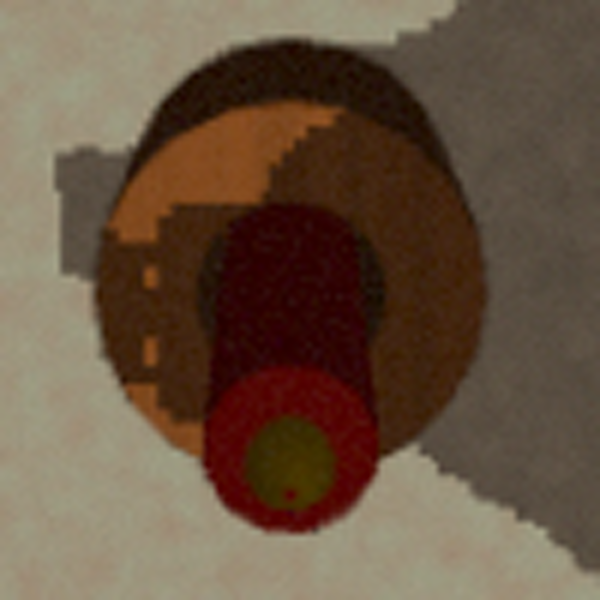

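Candle top disc is at (318.5,235) and the holder is concentric with it at (318.7,~208), so the candle is upright at about (0.4405, 0.255). The tool is already above it.

Emit:
apply_moves(
  moves=[
    [0,0,0,0,0,0.025,1],
    [0,0,0,0,0,0.035,1],
    [0,0,0,0,0,0.035,1],
    [0,0,0,0,0,0.03,1],
    [0,0,0,0,0,0.02,1],
    [0,0,0,0,0,0.01,1],
    [0,0,0,0,0,0.004,1],
    [0,0,0,0,0,0,1],
  ],
)

```text
clock: 4.53
tcp_pos: [0.4405, 0.256, 0.1202]
orientation: [3.141, -0.001, -0.001]
contact_force: [0.3, -0.1, 0.2]
grip_width: 0.0856
gripper_force: 0.0
```

Emit:
apply_moves(
  moves=[
    [0,0,0,0,0,0,-1],
    [0,0,0,0,0,0,-1],
    [0,0,0,0,0,0,-1],
    [0,0,0,0,0,0,-1],
    [0,0,0,0,0,0,-1],
    [0,0,0,0,0,0,-1],
    [0,0,0,0,0,0,-1],
    [0,0,0,0,0,0,-1],
  ],
  grip_force=40,
)

```text
clock: 5.2
tcp_pos: [0.4409, 0.2561, 0.1209]
orientation: [3.141, -0.001, 0.002]
contact_force: [-0.6, -2.1, 6.2]
grip_width: 0.0209
gripper_force: 39.0
```

Emit:
apply_moves(
  moves=[
    [0,0,0,0,0,-0.01,-1],
    [0,0,0,0,0,-0.02,-1],
    [0,0,0,0,0,-0.025,-1],
    [0,0,0,0,0,-0.025,-1],
    [0,0,0,0,0,-0.025,-1],
    [0,0,0,0,0,-0.025,-1],
    [0,0,0,0,0,-0.025,-1],
    [0,0,0,0,0,-0.015,-1],
  ],
)

```text
clock: 5.87
tcp_pos: [0.4406, 0.257, 0.2935]
orientation: [-3.14, -0.001, -0.004]
contact_force: [0.5, 0.3, -0.1]
grip_width: 0.0208
gripper_force: 39.2
```

```bash
python3 - <<'E'
from h import *
o=telemetry.get_obs();print({k:np.round(o[k],4).tolist() for k in("tcp_pos","orientation","contact_force","grip_width","gripper_force")})
s=grab_frame("scene");t=grab_frame("top");w=grab_frame("wrist")
c=lambda a,u,v,w=100:cv2.resize(a[max(0,v-w):v+w,max(0,u-w):u+w],(266,400))
p=o["tcp_pos"]
print(proj("scene",[p-[0,0,.112],p+[0,0,.046]]),proj("top",[p-[0,0,.112],p+[0,0,.046]]))
for cam,f in(("scene",s),("top",t)):
  u,v=proj(cam,[p-[0,0,.04]])[0].astype(int);u=min(max(u,75),565);v=min(max(v,75),405)
  globals()[cam]=cv2.resize(f[v-75:v+75,u-75:u+75],(390,390),interpolation=cv2.INTER_CUBIC);print(cam,u-75,v-75)
cv2.imwrite("pics/l.png",np.hstack([scene,top]));cv2.imwrite("pics/w2.png",w)
E
```

```text
{'tcp_pos': [0.4406, 0.257, 0.2935], 'orientation': [-3.1399, -0.0009, -0.0041], 'contact_force': [0.4885, 0.3369, -0.1291], 'grip_width': 0.0208, 'gripper_force': 39.2384}
[[491.69804745 167.45307996]
 [518.57614298  96.02586029]] [[168.28832805 307.29883809]
 [132.75929812 309.46828617]]
scene 428 62
top 78 233
```

View pics/l.png

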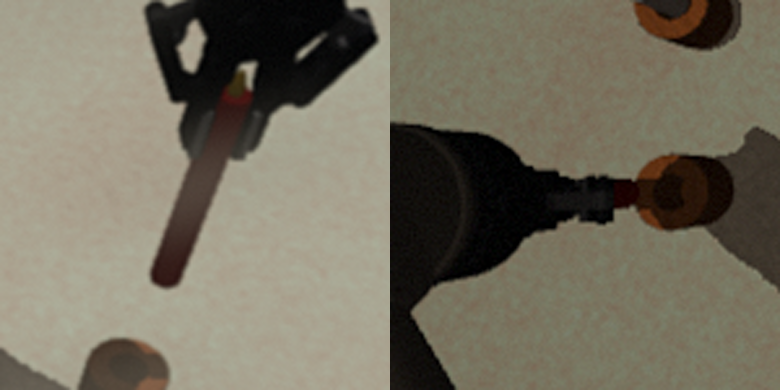

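Emit:
apply_moves(
  moves=[
    [0,0,0,0.006,0.016,0,-1],
    [0,0,0,0.011,0.028,0,-1],
    [0,0,0,0.0137,0.035,0,-1],
    [0,0,0,0.0137,0.035,0,-1],
    [0,0,0,0.0137,0.035,0,-1],
    [0,0,0,0.0137,0.035,0,-1],
    [0,0,0,0.0137,0.035,0,-1],
    [0,0,0,0.0137,0.035,0,-1],
  ],
)

```text
clock: 6.68
tcp_pos: [0.539, 0.0002, 0.2888]
orientation: [3.142, 0.0, -0.004]
contact_force: [1.4, 0.3, -0.6]
grip_width: 0.0209
gripper_force: 39.3
```

Emit:
apply_moves(
  moves=[
    [0,0,0,0.0137,0.035,0,-1],
    [0,0,0,0.0137,0.035,0,-1],
    [0,0,0,0.0137,0.035,0,-1],
    [0,0,0,0.0137,0.035,0,-1],
    [0,0,0,0.0137,0.035,0,-1],
    [0,0,0,0.008,0.02,0,-1],
    [0,0,0,0.0035,0.009,0,-1],
    [0,0,0,0,0,0,-1],
  ],
)

```text
clock: 7.35
tcp_pos: [0.6189, -0.2044, 0.288]
orientation: [-3.141, 0.006, 0.005]
contact_force: [-0.8, -0.1, -0.9]
grip_width: 0.021
gripper_force: 39.3
```

```bash
python3 - <<'E'
from h import *
o=telemetry.get_obs();print({k:np.round(o[k],4).tolist() for k in("clock","tcp_pos","orientation","contact_force","grip_width","gripper_force")})
s=grab_frame("scene");t=grab_frame("top");w=grab_frame("wrist")
cv2.imwrite("pics/s3.png",s);cv2.imwrite("pics/t3.png",t);cv2.imwrite("pics/w3.png",w)
p=o["tcp_pos"];print(proj("scene",[p-[0,0,.112]]),wproj([[.6195,-.201,.085],p-[0,0,.112]],o))
for cam in("scene","wrist"):
  for n in("brass_stick","red_candle"):
    for d in silhouettes(n,cam)[:2]:print(cam,n,round(d["p"],2),np.round(d["extent"],1))
u,v=np.array(proj("scene",[p-[0,0,.15]])[0]).astype(int);print(u-60,v-60)
cv2.imwrite("pics/l3.png",np.hstack([cv2.resize(s[v-60:v+60,u-60:u+60],(390,390),interpolation=cv2.INTER_CUBIC),cv2.resize(w[100:360,190:450],(390,390),interpolation=cv2.INTER_CUBIC)]))
E
```

```text
{'clock': 7.35, 'tcp_pos': [0.6189, -0.2044, 0.288], 'orientation': [-3.1411, 0.0059, 0.0048], 'contact_force': [-0.8123, -0.07, -0.922], 'grip_width': 0.021, 'gripper_force': 39.2757}
[[221.49429833 238.2140724 ]] (array([314.94976502, 318.51899962]), array([205.47533718, 234.62846444]))
scene brass_stick 0.9 [237.2 289.9  46.2  55.2]
scene red_candle 0.84 [214.8 203.7  28.3  77.4]
wrist brass_stick 0.63 [323.1 187.2  75.8  73.7]
wrist red_candle 0.66 [318.6 315.2  63.6 187.1]
164 191
```

View pics/l3.png

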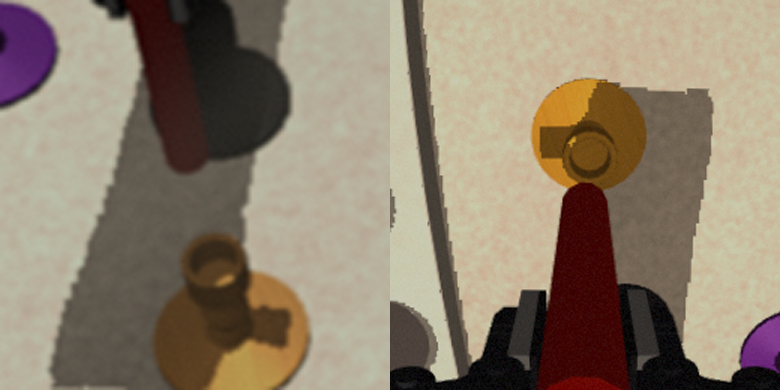

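Emit:
apply_moves(
  moves=[
    [0,0,0,0,0,0.008,-1],
    [0,0,0,0,0,0.014,-1],
    [0,0,0,0,0,0.014,-1],
    [0,0,0,0,0,0.014,-1],
    [0,0,0,0,0,0.008,-1],
    [0,0,0,0,0,0.004,-1],
    [0,0,0,0,0,0,-1],
    [0,0,0,0,0,0,-1],
  ],
)

```text
clock: 8.37
tcp_pos: [0.6199, -0.2018, 0.2287]
orientation: [3.142, 0.0, 0.001]
contact_force: [0.1, 0.3, -1.3]
grip_width: 0.0209
gripper_force: 39.3
```

```bash
cat > look.py <<'E'
from h import *
import sys
n=sys.argv[1]
for i in range(3):
    o=telemetry.get_obs();print({k:np.round(o[k],4).tolist() for k in("clock","tcp_pos","orientation","gripper_force")})
    s=grab_frame("scene");t=grab_frame("top");w=grab_frame("wrist")
p=o["tcp_pos"]
cv2.imwrite(f"pics/s{n}.png",s);cv2.imwrite(f"pics/w{n}.png",w)
su,sv=proj("scene",[[.6195,-.201,.1]])[0].astype(int)
wu,wv=[int(q[0]) for q in wproj([[.6195,-.201,.1]],o)];print("scene0",su-30,sv-30,"wrist0",wu-45,wv-45)
cv2.imwrite(f"pics/l{n}.png",np.hstack([cv2.resize(s[sv-30:sv+30,su-30:su+30],(400,400),interpolation=cv2.INTER_CUBIC),cv2.resize(w[wv-45:wv+45,wu-45:wu+45],(400,400),interpolation=cv2.INTER_CUBIC)]))
E
python3 look.py 4
```

```text
{'clock': 8.3667, 'tcp_pos': [0.6199, -0.2018, 0.2287], 'orientation': [3.1416, 0.0, 0.0008], 'gripper_force': 39.2755}
{'clock': 8.5167, 'tcp_pos': [0.6202, -0.2019, 0.2293], 'orientation': [3.1412, -0.0, 0.0025], 'gripper_force': 39.276}
{'clock': 8.6667, 'tcp_pos': [0.6199, -0.2019, 0.2289], 'orientation': [3.1413, -0.0002, 0.0015], 'gripper_force': 39.2751}
scene0 199 234 wrist0 272 184
```

View pics/l4.png

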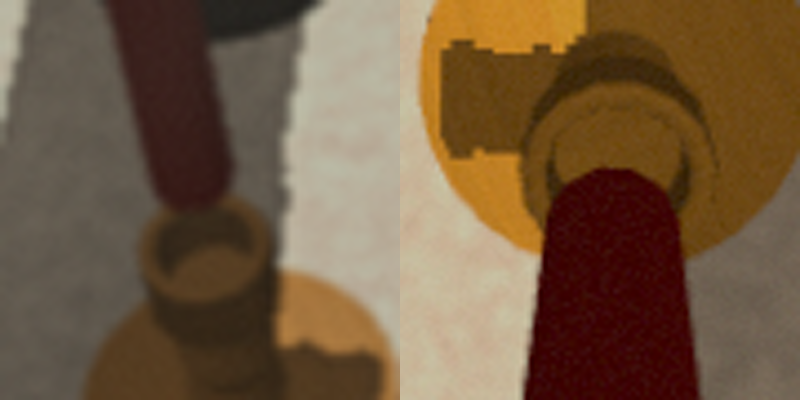

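```bash
python3 - <<'E'
from h import *
o=telemetry.get_obs()
a=np.linspace(0,2*np.pi,181)
def circ(x,y,z,rr):return np.c_[x+rr*np.cos(a),y+rr*np.sin(a),0*a+z]
def feat(c,x,y,z,rr):
    q=proj("scene",circ(x,y,z,rr)) if c=="s" else np.c_[wproj(circ(x,y,z,rr),o)]
    return q[:,0].min(),q[:,0].max(),q[:,1].min(),q[:,1].max()
def fit(c,z,rr,obs):  # obs: colmid,rowmin/rowmax
    f=lambda p:[ (feat(c,*p,z,rr)[0]+feat(c,*p,z,rr)[1])/2-obs[0], feat(c,*p,z,rr)[obs[2]]-obs[1]]
    return least_squares(f,[.62,-.2]).x.round(4)
print("mouth scene",fit("s",.085,.018,(230.2,234+303/6.667,3)),fit("s",.085,.018,(230.2,234+197/6.667,2)))
print("mouth wrist",fit("w",.085,.018,(321.5,202.5,2)))
for z in(.112,.117,.122):print("foot",z,fit("s",z,.011,(228.2,265.8,3)),fit("w",z,.011,(319.9,221.8,2)))
E
```

```text
mouth scene [ 0.6219 -0.2016] [ 0.6246 -0.2012]
mouth wrist [ 0.6187 -0.2043]
foot 0.112 [ 0.6186 -0.202 ] [ 0.6173 -0.203 ]
foot 0.117 [ 0.6219 -0.2009] [ 0.6187 -0.2029]
foot 0.122 [ 0.6252 -0.1997] [ 0.62   -0.2029]
```

Before the final descent, both cameras place the foot within about 1.5 mm of the mouth's centre, and about 32 mm above the rim.

Emit:
apply_moves(
  moves=[
    [0,0,0,0.0005,0.001,0.003,-1],
    [0,0,0,0,0,0.005,-1],
    [0,0,0,0,0,0.006,-1],
    [0,0,0,0,0,0.005,-1],
    [0,0,0,0,0,0.002,-1],
    [0,0,0,0,0,0,-1],
    [0,0,0,0,0,0,-1],
    [0,0,0,0,0,0,-1],
  ],
)

```text
clock: 9.48
tcp_pos: [0.6202, -0.2028, 0.2074]
orientation: [-3.142, -0.0, -0.0]
contact_force: [-0.9, -1.0, -1.8]
grip_width: 0.0211
gripper_force: 39.3
```

```bash
python3 look.py 5
```

```text
{'clock': 9.4833, 'tcp_pos': [0.6202, -0.2028, 0.2074], 'orientation': [-3.1416, -0.0, -0.0004], 'gripper_force': 39.2756}
{'clock': 9.6333, 'tcp_pos': [0.6203, -0.2029, 0.2076], 'orientation': [3.1415, -0.0001, 0.001], 'gripper_force': 39.2757}
{'clock': 9.7833, 'tcp_pos': [0.6202, -0.2029, 0.2075], 'orientation': [3.1415, -0.0002, 0.0006], 'gripper_force': 39.2756}
scene0 199 234 wrist0 270 192
```

View pics/l5.png

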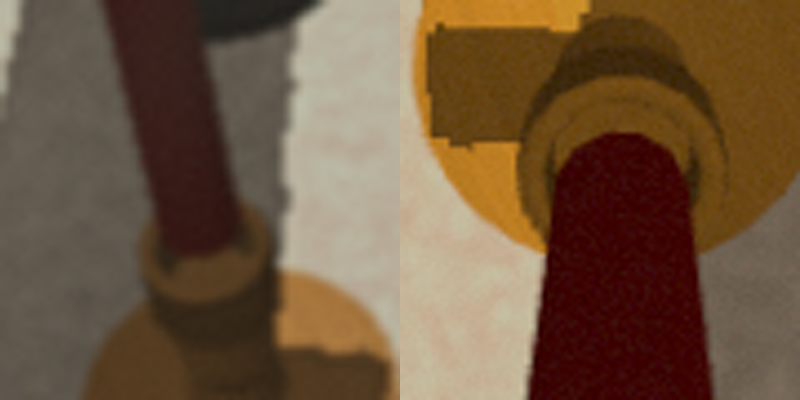

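```bash
python3 - <<'E'
from h import *
o=telemetry.get_obs()
a=np.linspace(0,2*np.pi,181)
def feat(c,x,y,z,rr):
    P=np.c_[x+rr*np.cos(a),y+rr*np.sin(a),0*a+z];q=proj("scene",P) if c=="s" else np.c_[wproj(P,o)]
    return (q[:,0].min()+q[:,0].max())/2,q[:,1].min(),q[:,1].max()
def fit(c,z,rr,u,v,i):
    return least_squares(lambda p:[feat(c,*p,z,rr)[0]-u,feat(c,*p,z,rr)[i]-v],[.62,-.2]).x.round(4)
print("mouth",fit("s",.085,.018,230.2,279.4,2),fit("w",.085,.018,270+223/4.444,209.1,1))
for z in(.09,.0955,.1):print("foot",z,fit("s",z,.011,199+202/6.667,272.5,2),fit("w",z,.011,270+222/4.444,221.7,1))
E
```

```text
mouth [ 0.6218 -0.2016] [ 0.6187 -0.2042]
foot 0.09 [ 0.6179 -0.2031] [ 0.6176 -0.204 ]
foot 0.0955 [ 0.6214 -0.2019] [ 0.6191 -0.204 ]
foot 0.1 [ 0.6243 -0.2009] [ 0.6203 -0.2039]
```

Both cameras agree: the foot is within 0.5 mm of centre, about 10 mm above the rim, with the candle upright and still.

```bash
python3 -c "
from bench import order
print(order.hand_in())"
```

```text
the job is handed in; nothing more can be done
None
```

The job is handed in with the red candle still in the gripper, upright and about 10 mm above the brass candlestick's rim. By both cameras it was within about 0.5 mm of centre; I saw no contact with anything else on the way, but no pass/fail verdict came back.

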